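# Lock the drawbar in its socket with the linchpin

### The job

Lock the drawbar into the bench socket: push the bar fully home into the tube, then press the linchpin that stands in the top of the tube all the way down through the bar, and then swing the pin's wire bail over the open end of the tube until it hangs straight down round it. Do not shove the grease tin or the loose spanner that lie beside the socket.

Things in the scene. Friction and masses are not known exactly. Their poses are not given: they have to be found in the camera images.
- socket: Dark steel bench socket, fixed. Origin on the bench under it; foot 100 x 125 mm. A tube, 34 mm outside, 24 mm inside, 110 mm long, lies along its y axis, axis 100 mm up, from y = -55 mm (open end, linchpin side) to +55 mm (drawbar side). A web 22 mm thick under it at y = -20 to +50 mm; the rest overhangs freely. The linchpin stands upright at x = 0, y = -39 mm.
- tube_mouth (a point): Centre of the tube's open end at the linchpin side (socket y = -55 mm, 100 mm above the bench).
- drawbar_face (a point): Centre of the drawbar's outer face, looking to socket +y: a disc 40 mm wide, 12 mm thick, on the bright 24 mm bar that sticks out of the tube's +y end. Push it to socket -y to slide the bar in. A 34 mm collar on the bar meets the tube when home; the face is then at socket y = +95 mm, and at +155 mm when fully out; 100 mm above the bench.
- drawbar (a joint): Travel of the bar into the tube, m: 0 = outermost, 0.060 = fully home, collar on the tube (hard stop). Slides stiffly (about 4 N), stays where it is left. Only when it is home does its cross hole lie under the linchpin; a pin pressed down first bars its way.
- linchpin_top (a point): Middle of the round top (26 mm wide) of the steel linchpin's head. The pin is 10 mm thick, 56 mm long over all; the bail's hinge line lies 10 mm below this point, parallel to the socket's x axis. The top is 170 mm above the bench with the pin fully up, 135 mm fully down.
- linchpin (a joint): Travel of the pin downward, m: 0 = up, just started in the tube's wall; 0.035 = fully down (hard stop), its tip showing under the tube. Slides stiffly (about 6 N), stays where it is left.
- bail_rim (a point): Middle of the far bar of the linchpin's bail: a rectangular loop of 5 mm steel wire hinged at both sides of the pin's head. Its legs lie at socket x = -36 and +36 mm (they pass beside the tube), its far bar 51 mm from the hinge line (to wire centres).
- bail (a joint): Angle of the bail, rad: 0 = lying level back along the tube (socket +y); 1.57 = upright; 3.14 = level, pointing out past the open end (-y); 4.71 = hanging straight down, the tube's end inside the loop; stop at 4.75. Stiff (0.1 N m, 2 N at the far bar), stays where it is left, so push it all the way. With the pin up, its far bar strikes the tube.
- grease_tin: Bystander: loose round grease tin, 69 mm wide, 60 mm high, origin under its middle; it stands at the socket's +x side.
- spanner_17: Bystander: loose bright combination spanner 203 x 34 x 7 mm, origin under its middle; it lies at the socket's -x side.

How it is judged:
By the outcome, as a careful person would: the job done as asked, in the order asked, and still so for the second after the job is handed in, with the robot touching nothing.
It also fails if it takes over 58 s, if anything falls off the work surface, if the arm or the gripper's body presses on something with over 40 N, if the wrist force passes 120 N, or if a joint passes its speed limit or range.

### The arm

A 7-joint arm with a two-finger parallel gripper is mounted at the origin on a cart in front of the work surface, level with it; the furniture and walls round the work are solid. World frame = base frame: x ahead of the robot, y to its left, z up, the work surface at z = 0. Lengths are in m, angles in rad, forces in N, time in s.
With the tool pointing down it reaches from about 0.425 to 0.925 m from the base axis. Payload 6.8 kg.
Tool frame: the origin (TCP) lies midway between the tips of the shut fingers; the grasp point (between the pads) lies 19 mm behind it (r.hold_point_z is the distance from the TCP to the grasp point, in m); z points along the fingers, y is the line along which they close (so a half turn about z gives the same grasp; the last joint's range is limited). The gripper opens to 88 mm and grips with 3 to 60 N. Pads are 20 mm wide; open, the fingers measure 115 mm over their backs; the gripper's body (75 mm by 178 mm) begins 61 mm behind the grasp point.
Start: joints at [1.005, 0.477, 0.022, 1.555, -0.011, 1.109, -0.083], TCP at [0.298, -0.606, 0.223] pointing down, gripper open.
Joint ranges: [-2.96, 2.96], [-0.34, 2.1], [-1.41, 1.46], [0.24, 2.44], [-1.37, 4.51], [0.17, 1.92], [-2.96, 2.96]. Speed limits (rad/s): [2.39, 2.39, 3.14, 3.14, 3.14, 3.14, 3.14].

### API

Orientations are given as a unit quaternion [x, y, z, w].
In Python, from plant import r, optics gives the robot as it stands. The module is installed in compiled form; this text tells all that it offers.
- The arm moves only by the shell command python3 -m inch 'ROWS' [FORCE]. ROWS is a JSON object of lists of equal length, an entry for each row: "travel": the shift along the tool's x, y, z in mm, a list of three; "yaw": the turn about the tool's z in rad; "gripper": the opening, from 0 (shut) to 1 (fully open). In form: {"travel": [[dx, dy, dz], ...], "yaw": [yaw, ...], "gripper": [gripper, ...]}. A call has 1 to 12 rows; each row is the pose to reach, as a shift and turn from the pose commanded when the call began, along the tool's axes at that moment; what a row does not reach only later rows make up. A row lasts 1/8 s, in which the tool goes at most 62.5 mm and 10.7 degrees, less where a joint would pass 70% of its speed; a pose out of reach is approached as far as the arm can. A call with a gripper value outside its range is refused whole. The fingers move at their own pace and stop on an object; FORCE is the grip in N (left out, the last holds). Time passes only in rows, so rows that repeat a pose let the fingers close. It gives the time, the measured TCP pose, the force, the opening and the grip force at its end, in the units of the state.
- r.get_obs(): the state, without advancing time (a new reading comes with each control period).
- optics.grab_frame(name): name is "scene" or "top" or "wrist"; returns a dict with "pixels" (384x512x3 uint8, blue, green, red), "range_z" (384x512 float32, m along the optical axis (not along the pixel's ray), 0 where there is no reading), "intrinsics" (3x3 intrinsics, pixels), "eye" and "attitude" of the camera in the world. Camera axes: x right, y up, looking along -z (the intrinsics and any distortion apply to the point x, -y, -z); pixel columns grow to the right and rows downward; lengths in m; the calibration is good to about 2 mm. A picture is of the moment at which its call begins.
- r.finish_job(): hands the job in; it is judged then, once.
The state is a dict: "time": time; "qpos": joint angles; "joint_velocities": joint speeds; "joint_torque": joint torques, N m; "tool_pos": TCP position; "tool_rot": TCP orientation; "force": force on the tool from outside, world axes, zero at the start; "ft_torque": the same for the moment, N m; "gripper_width": opening from 0.0 (shut) to 1.0 (fully open); "gripper_force": force on a finger pad.
Only numpy, scipy, OpenCV 4.12 (cv2) and the standard library are available. Lean on these libraries where they do the work, as an engineer would, in place of code of your own. Each camera call takes 0.05 s, during which the arm holds its last target. There are 200 camera calls.

## Working session

There is one attempt and no reset: what is moved stays moved. The work goes in short steps, Python scripts to look and compute and a shell command to move; the robot and the scene stay as the last step left them, time stands still between calls to the robot, and variables do not carry over. Pictures are saved under pics/ and viewed, at most 10 in all, crops included, and the job is handed in when it is done.

```bash
mkdir -p pics; cat > h.py <<'E'
import numpy as np,cv2,json
from plant import r,optics
from scipy.spatial.transform import Rotation as R
def att(a):
    a=np.array(a); return a if a.shape==(3,3) else R.from_quat(a).as_matrix()
def cloud(f):
    z=f["range_z"];K=np.array(f["intrinsics"]);v,u=np.mgrid[:z.shape[0],:z.shape[1]]
    p=np.stack([(u-K[0,2])/K[0,0]*z,-(v-K[1,2])/K[1,1]*z,-z],-1)
    w=p@att(f["attitude"]).T+np.array(f["eye"]); w[z<=0]=np.nan; return w
E
python3 - <<'E'
from h import *
o=r.get_obs(); print({k:np.round(v,3).tolist() for k,v in o.items()})
ims=[]
for n in("scene","top"):
    f=optics.grab_frame(n); np.savez(f"pics/{n}0.npz",pix=f["pixels"],w=cloud(f)); cv2.imwrite(f"pics/{n}0.png",f["pixels"]); print(n,f["eye"],[k for k in f],f["intrinsics"])
E
```

```text
{'time': 0.0, 'qpos': [1.005, 0.478, 0.022, 1.556, -0.011, 1.109, -0.083], 'joint_velocities': [-0.001, -0.001, 0.002, 0.0, -0.001, 0.001, 0.0], 'joint_torque': [0.001, -58.284, 1.535, -27.26, -0.054, 0.017, 0.0], 'tool_pos': [0.298, -0.605, 0.222], 'tool_rot': [0.974, 0.227, -0.0, -0.001], 'force': [0.46, 0.031, 0.422], 'ft_torque': [0.008, 0.015, -0.015], 'gripper_force': 0.0, 'gripper_width': 1.0}
scene [-0.07137308 -0.56531081  0.596518  ] ['pixels', 'range_z', 'intrinsics', 'eye', 'attitude'] [[470.67179685   0.         263.73100159]
 [  0.         470.67179685 191.33880005]
 [  0.           0.           1.        ]]
top [ 0.49202294 -0.1928432   0.98608607] ['pixels', 'range_z', 'intrinsics', 'eye', 'attitude'] [[371.76680086   0.         253.86046976]
 [  0.         371.76680086 197.87548   ]
 [  0.           0.           1.        ]]
```

View pics/scene0.png

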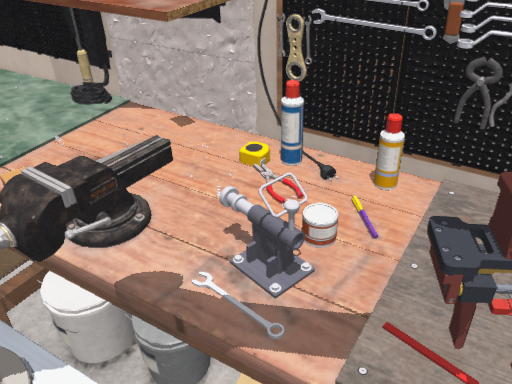

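View pics/top0.png

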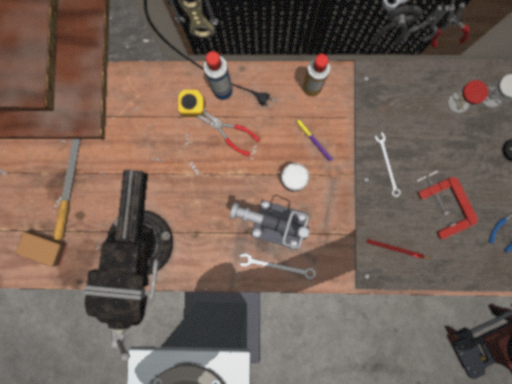

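```bash
python3 - <<'E'
from h import *
S=np.load("pics/scene0.npz");T=np.load("pics/top0.npz")
a=cv2.resize(S["pix"][160:300,190:350],None,fx=4,fy=4,interpolation=2)[:, :]
b=cv2.resize(T["pix"][150:290,220:330],None,fx=4,fy=4,interpolation=2)
cv2.imwrite("pics/c1.png",a[:, :]);
W=S["w"];
for n,u,v in [("disc",229,197),("disc",225,196),("headtop",292,204),("headtop",292,202),("mouth",299,235),("tube",275,225),("tin",320,211),("footb",238,265),("footr",312,268),("foot",275,289),("bail",300,184),("bail",283,178),("bail",262,184)]:
    print(n,np.round(W[v,u],3))
W=T["w"]
m=(W[...,2]>0.085)&(W[...,2]<.119)&(abs(W[...,0]-.42)<.15)&(abs(W[...,1]+.27)<.15)
P=W[m]; v,u=np.where(m)
mm=(v>190)&(v<250)&(u>225)&(u<315); P=P[mm]; c=np.median(P,0); P=P[np.linalg.norm(P-c,axis=1)<.15]
print(len(P)); l=cv2.fitLine(P[:,:2].astype(np.float32),cv2.DIST_HUBER,0,.001,.001).ravel(); print("axis",l,np.degrees(np.arctan2(l[1],l[0])))
t=(P[:,:2]-l[2:])@l[:2]; n=(P[:,:2]-l[2:])@[-l[1],l[0]]; print("t",np.percentile(t,[0,2,98,100]),"n",np.percentile(n,[0,5,95,100]))
for W in(S["w"],T["w"]):
    m=(W[...,2]>0.125)&(W[...,2]<.26)&(np.linalg.norm(W[...,:2]-l[2:],axis=-1)<.13)
    v,u=np.where(m); k=[print(uu,vv,np.round(W[vv,uu],3)) for uu,vv in list(zip(u,v))[::max(1,len(u)//40)]]
E
```

```text
disc [ 0.5   -0.133  0.111]
disc [ 0.499 -0.125  0.11 ]
headtop [ 0.461 -0.284  0.171]
headtop [ 0.467 -0.281  0.171]
mouth [ 0.474 -0.292  0.103]
tube [ 0.464 -0.252  0.116]
tin [ 0.61  -0.267  0.058]
footb [ 0.446 -0.183  0.009]
footr [ 0.507 -0.303  0.008]
foot [ 0.423 -0.275  0.015]
bail [ 0.753 -0.15   0.002]
bail [ 0.757 -0.103  0.002]
bail [ 0.708 -0.074  0.003]
857
axis [ 0.29876482  0.95432675  0.49119195 -0.20222232] 72.61657
t [-0.09624561 -0.0815365   0.082724    0.08940273] n [-0.01801764 -0.01511584  0.01476838  0.01951468]
286 173 [ 0.503 -0.25   0.196]
283 175 [ 0.494 -0.25   0.197]
284 176 [ 0.495 -0.251  0.195]
293 177 [ 0.507 -0.261  0.189]
277 179 [ 0.478 -0.248  0.197]
295 180 [ 0.505 -0.266  0.186]
270 182 [ 0.466 -0.242  0.196]
272 183 [ 0.468 -0.244  0.194]
262 185 [ 0.453 -0.235  0.196]
266 186 [ 0.456 -0.241  0.194]
260 188 [ 0.445 -0.236  0.195]
260 190 [ 0.442 -0.238  0.194]
301 192 [ 0.5  -0.28  0.17]
303 194 [ 0.5   -0.284  0.167]
305 196 [ 0.5   -0.288  0.165]
306 198 [ 0.497 -0.291  0.164]
291 200 [ 0.471 -0.277  0.171]
287 201 [ 0.466 -0.273  0.17 ]
3
[... 1375 characters left out ...]
471 -0.275  0.171]
308 230 [ 0.471 -0.291  0.166]
301 231 [ 0.469 -0.275  0.17 ]
308 231 [ 0.469 -0.291  0.168]
300 232 [ 0.467 -0.273  0.171]
307 232 [ 0.467 -0.289  0.169]
301 233 [ 0.464 -0.276  0.168]
308 233 [ 0.465 -0.291  0.167]
302 234 [ 0.462 -0.277  0.17 ]
284 235 [ 0.461 -0.237  0.197]
304 235 [ 0.46  -0.282  0.167]
300 236 [ 0.458 -0.273  0.17 ]
283 237 [ 0.456 -0.235  0.194]
282 238 [ 0.454 -0.233  0.194]
284 239 [ 0.452 -0.237  0.194]
299 240 [ 0.449 -0.272  0.16 ]
300 241 [ 0.447 -0.274  0.161]
285 243 [ 0.444 -0.239  0.191]
285 244 [ 0.441 -0.239  0.189]
299 244 [ 0.44  -0.272  0.164]
292 245 [ 0.439 -0.255  0.178]
291 246 [ 0.436 -0.253  0.176]
298 246 [ 0.436 -0.27   0.162]
```

View pics/c1.png

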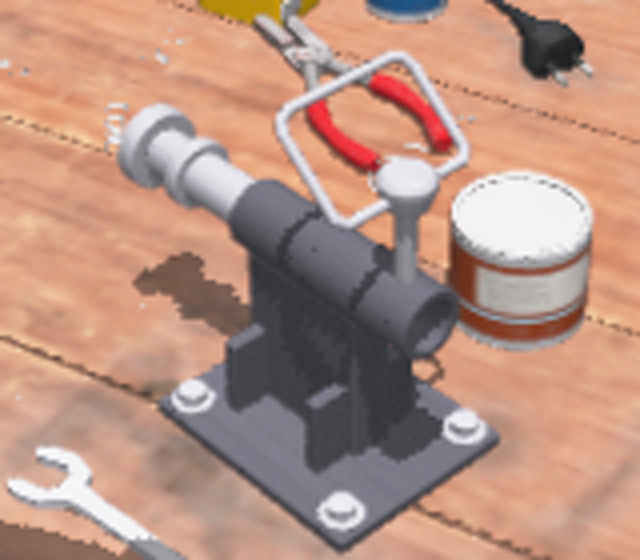

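The socket is at about (0.478, -0.245), with +y_s at 72.6° in the world frame. The pin top is at (0.466, -0.282, 0.170), where it should be. The bail leans back at about 0.75 rad and the tin is 0.13 m away. A yaw of -0.81 lines the tool axes up with the socket axes.

```bash
python3 -m inch '{"travel":[[20,-15,-50],[70,-60,-60],[115,-100,-60],[160,-135,-60],[205,-172,-60],[250,-210,-60],[295,-250,-60],[340,-287,-60],[385,-325,-60],[430,-363,-55],[451,-381,-50],[451,-381,-50]],"yaw":[-0.1,-0.25,-0.4,-0.55,-0.7,-0.81,-0.81,-0.81,-0.81,-0.81,-0.81,-0.81],"gripper":[0,0,0,0,0,0,0,0,0,0,0,0]}' 20
python3 - <<'E'
from h import *
o=r.get_obs();p=o["tool_pos"];M=R.from_quat(o["tool_rot"]).as_matrix();print(p,np.degrees(np.arctan2(M[1,0],M[0,0])),M[:,2])
O=np.array([.4777,-.2448]);a=np.array([.299,.954]);x=np.array([.954,-.299])
print("tool socket",(p[:2]-O)@x,(p[:2]-O)@a)
f=optics.grab_frame("scene");w=cloud(f);cv2.imwrite("pics/s1.png",f["pixels"])
f2=optics.grab_frame("top");
for W in(w,cloud(f2)):
    d=W[...,:2]-O;xs=d@x;ys=d@a
    m=(abs(xs)<.03)&(ys>-.08)&(ys<.165)&(W[...,2]>.09)&(W[...,2]<.13)
    h,e=np.histogram(ys[m],bins=np.arange(-.08,.17,.005))
    for i,hh in enumerate(h):
        q=m&(ys>=e[i])&(ys<e[i+1])
        if hh: print(round(e[i],3),hh,np.round(W[q][:,2].max(),3),np.round([xs[q].min(),xs[q].max()],3))
E
```

```text
time: 1.6
tool_pos: [0.5346, -0.0618, 0.272]
tool_rot: [0.804, 0.594, -0.0, -0.001]
force: [0.0, 0.8, 0.3]
gripper_width: 0.005
gripper_force: 0.0
[ 0.53459939 -0.06175623  0.27198792] 72.91323019346184 [-0.00117464  0.00108435 -0.99999872]
tool socket -0.00044806456463143397 0.19163667042727522
-0.06 4 0.115 [-0.017 -0.001]
-0.055 129 0.119 [-0.019  0.015]
-0.05 78 0.119 [-0.019  0.011]
-0.045 92 0.13 [-0.019  0.011]
-0.04 53 0.13 [-0.018  0.008]
-0.035 43 0.119 [-0.018  0.01 ]
-0.03 43 0.119 [-0.019  0.002]
-0.025 49 0.119 [-0.019  0.005]
-0.02 45 0.119 [-0.02   0.008]
-0.015 48 0.119 [-0.02   0.008]
-0.01 48 0.12 [-0.019  0.009]
-0.005 42 0.118 [-0.02   0.008]
0.0 49 0.119 [-0.019  0.009]
0.005 38 0.119 [-0.02  -0.001]
0.01 44 0.12 [-0.02 -0.  ]
0.015 39 0.119 [-0.019  0.004]
0.02 48 0.12 [-0.019  0.006]
0.025 37 0.119 [-0.019  0.008]
0.03 50 0.119 [-0.02   0.009]
0.035 42 0.119 [-0.02   0.008]
0.04 41 0.119 [-0.02   0.007]
0.045 41 0.119 [-0.019  0.006]
0.05 39 0.119 [-0.02   0.007]
0.055 10 0.117 [-0.017 -0.001]
0.06 22 0.114 [-0.014  0.002]
0.065 26 0.115 [-0.016  0.004]
0.07 2
[... 811 characters left out ...]
.017]
0.02 31 0.12 [-0.017  0.016]
0.025 31 0.12 [-0.017  0.016]
0.03 29 0.12 [-0.015  0.016]
0.035 31 0.121 [-0.016  0.017]
0.04 32 0.118 [-0.016  0.017]
0.045 29 0.119 [-0.017  0.016]
0.05 31 0.118 [-0.017  0.017]
0.055 28 0.12 [-0.016  0.015]
0.06 22 0.114 [-0.012  0.011]
0.065 19 0.114 [-0.012  0.011]
0.07 21 0.115 [-0.012  0.01 ]
0.075 23 0.114 [-0.012  0.011]
0.08 21 0.113 [-0.012  0.011]
0.085 20 0.113 [-0.012  0.01 ]
0.09 26 0.116 [-0.018  0.015]
0.095 29 0.119 [-0.017  0.014]
0.1 22 0.12 [-0.014  0.016]
0.105 22 0.115 [-0.012  0.01 ]
0.11 22 0.114 [-0.013  0.01 ]
0.115 22 0.113 [-0.013  0.01 ]
0.12 34 0.121 [-0.019  0.018]
0.125 36 0.122 [-0.021  0.017]
0.13 27 0.122 [-0.019  0.018]
```

View pics/s1.png

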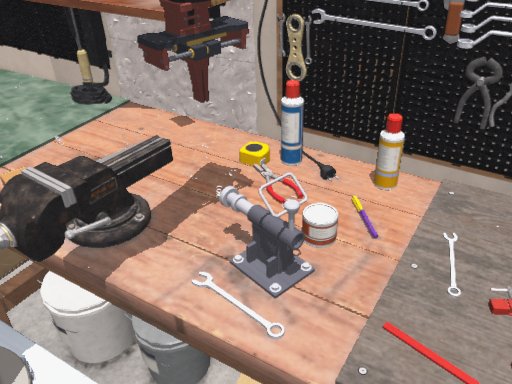

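The arm hovers behind the bar at (200,90), clear of the vise. The bar face is at y_s≈0.134, so about 39 mm of travel remains. I'll lower the tool and push.

```bash
python3 -m inch '{"travel":[[0,0,60],[0,0,120],[0,0,175],[0,0,182],[-15,0,182],[-35,0,182],[-50,0,182],[-60,0,182],[-70,0,182],[-78,0,182],[-83,0,182],[-83,0,182]],"yaw":[0,0,0,0,0,0,0,0,0,0,0,0],"gripper":[0,0,0,0,0,0,0,0,0,0,0,0]}'
python3 -m inch '{"travel":[[-2,0,0],[-4,0,0],[-5,0,0],[-6,0,0],[-6,0,0]],"yaw":[0,0,0,0,0],"gripper":[0,0,0,0,0]}'
```

```text
time: 3.2
tool_pos: [0.5107, -0.142, 0.0909]
tool_rot: [0.805, 0.593, 0.001, -0.0]
force: [4.1, 7.6, 4.3]
gripper_width: 0.009
gripper_force: 3.9
time: 3.82
tool_pos: [0.5107, -0.1421, 0.091]
tool_rot: [0.804, 0.595, 0.004, -0.002]
force: [7.1, 20.2, 2.3]
gripper_width: 0.01
gripper_force: 10.7
```

The force rose to 21 N with no further motion, so the bar is on its stop. Next I'll retreat, rise, and check the seating and the pin centre.

```bash
python3 -m inch '{"travel":[[15,0,0],[30,0,-20],[30,0,-80],[30,0,-140],[30,0,-150]],"yaw":[0,0,0,0,0],"gripper":[0,0,0,0,0]}'
cat >> h.py <<'E'
O=np.array([.4777,-.2448]);a=np.array([.299,.954]);x=np.array([.954,-.299])
def sock(W): d=W[...,:2]-O; return np.stack([d@x,d@a,W[...,2]],-1)
E
python3 - <<'E'
from h import *
print("tool",sock(r.get_obs()["tool_pos"]))
for n in("scene","top"):
    s=sock(cloud(optics.grab_frame(n)))
    m=(abs(s[...,0])<.022)&(abs(s[...,1]+.039)<.025)&(s[...,2]>.166)&(s[...,2]<.175)
    q=s[m]; print(n,"pin",len(q),q.mean(0),(q.min(0)+q.max(0))/2,q.max(0)-q.min(0))
    m=(abs(s[...,0])<.012)&(s[...,1]>.05)&(s[...,1]<.11)&(s[...,2]>.09)&(s[...,2]<.13)
    h,e=np.histogram(s[m][:,1],bins=np.arange(.05,.112,.004)); print([(round(e[i],3),round(float(s[m&(s[...,1]>=e[i])&(s[...,1]<e[i+1])][:,2].max()),3)) for i in range(len(h)) if h[i]])
    b=s[(abs(s[...,0])<.045)&(abs(s[...,1]+.01)<.05)&(s[...,2]>.183)&(s[...,2]<.215)]; print("bail",np.median(b,0),b.min(0),b.max(0))
E
```

```text
time: 4.45
tool_pos: [0.5179, -0.1221, 0.244]
tool_rot: [0.806, 0.592, 0.001, 0.002]
force: [-0.2, -1.0, -0.2]
gripper_width: 0.006
gripper_force: 0.0
tool [0.00164906 0.12903991 0.24401248]
scene pin 131 [-0.00350078 -0.04059014  0.16940431] [-0.00287962 -0.03884112  0.16900303] [0.02441182 0.02641957 0.0058106 ]
[(np.float64(0.05), 0.119), (np.float64(0.054), 0.118), (np.float64(0.058), 0.119), (np.float64(0.062), 0.118), (np.float64(0.066), 0.114), (np.float64(0.07), 0.114), (np.float64(0.074), 0.114), (np.float64(0.078), 0.114), (np.float64(0.082), 0.123), (np.float64(0.086), 0.122), (np.float64(0.09), 0.122), (np.float64(0.094), 0.121)]
bail [-0.00449198 -0.00181572  0.19421782] [-0.04100351 -0.01643121  0.18315526] [0.03652486 0.00217887 0.19768561]
top pin 99 [ 0.00080442 -0.03572608  0.1688314 ] [ 0.00097707 -0.03566124  0.16998203] [0.02286869 0.02383897 0.00769586]
[(np.float64(0.05), 0.121), (np.float64(0.054), 0.117), (np.float64(0.058), 0.119), (np.float64(0.062), 0.121), (np.float64(0.066), 0.114), (np.float64(0.07), 0.115), (np.float64(0.074), 0.114), (np.float64(0.078), 0.113), (np.float64(0.082), 0.112), (np.float64(0.086), 0.121), (np.float64(0.09), 0.122), (np.float64(0.094), 0.12)]
bail [-0.00251049  0.00156178  0.19386042] [-0.03778516 -0.01494587  0.18327934] [0.03887326 0.00517031 0.19698371]
```

The bar is home: the collar spans 55 to 66 mm and the face is at about 96 mm. Now I'll press the pin.

```bash
python3 -m inch '{"travel":[[-50,-1,0],[-110,-2,0],[-160,-3,0],[-167,-3,0],[-167,-3,30],[-167,-3,60],[-167,-3,72],[-167,-3,80],[-167,-3,88],[-167,-3,96],[-167,-3,104],[-167,-3,109]],"yaw":[0,0,0,0,0,0,0,0,0,0,0,0],"gripper":[0,0,0,0,0,0,0,0,0,0,0,0]}' 40
python3 -m inch '{"travel":[[0,0,2],[0,0,4],[0,0,6],[0,0,6]],"yaw":[0,0,0,0],"gripper":[0,0,0,0]}'
```

```text
time: 6.05
tool_pos: [0.4643, -0.2787, 0.1347]
tool_rot: [0.806, 0.592, -0.001, -0.0]
force: [-19.8, 9.8, 60.1]
gripper_width: 0.005
gripper_force: 29.8
time: 6.55
tool_pos: [0.4643, -0.2788, 0.1344]
tool_rot: [0.806, 0.592, -0.001, 0.001]
force: [-29.1, 15.3, 79.5]
gripper_width: 0.003
gripper_force: 39.6
```

The pin is on its stop, with the top at 0.1345 m. Next I'll rise, go behind the bail, open the fingers to a 54 mm gap, and swing it over.

```bash
python3 -m inch '{"travel":[[0,0,-20],[0,0,-70],[0,0,-110],[30,0,-110],[70,0,-110],[70,0,-110],[70,0,-110]],"yaw":[0,0,0,0,0,0,0],"gripper":[0,0,0,0.61,0.61,0.61,0.61]}' 20
python3 - <<'E'
from h import *
o=r.get_obs();print("tool",sock(o["tool_pos"]))
for n in("scene","top"):
    f=optics.grab_frame(n);s=sock(cloud(f));cv2.imwrite(f"pics/{n}2.png",f["pixels"])
    b=s[(abs(s[...,0])<.045)&(s[...,1]>-.025)&(s[...,1]<.05)&(s[...,2]>.135)&(s[...,2]<.2)]; print(len(b),b.min(0),b.max(0)) if len(b) else 0
    b=s[(abs(s[...,0])<.012)&(abs(s[...,1]+.039)<.014)&(s[...,2]>.11)&(s[...,2]<.2)]; print("pin",np.median(b,0),b.max(0))
E
```

```text
time: 7.42
tool_pos: [0.4853, -0.2129, 0.2358]
tool_rot: [0.806, 0.592, -0.0, 0.0]
force: [0.0, -0.3, -0.3]
gripper_width: 0.42
gripper_force: 0.0
tool [-0.00232295  0.03268075  0.23584432]
220 [-0.0409383  -0.02499907  0.13652305] [0.0363531  0.00328887 0.16342976]
pin [-0.00510164 -0.04464126  0.13251805] [ 0.01032253 -0.0255167   0.13761105]
  return _methods._mean(a, axis=axis, dtype=dtype,
  ret = um.true_divide(
Traceback (most recent call last):
ValueError: zero-size array to reduction operation maximum which has no identity
```

View pics/scene2.png

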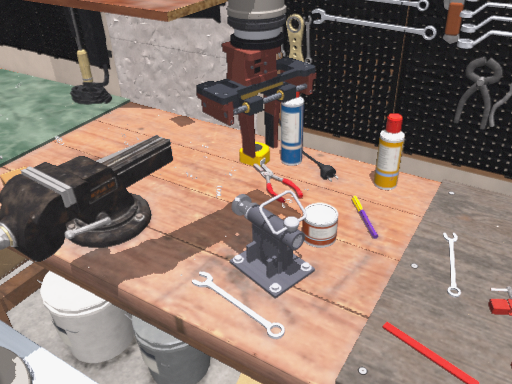

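The pin is down at (291,222), and the bail leans back with its bar at z≈0.16. Tool is behind it. Now I'll lower the tool and sweep the bail over.

```bash
python3 -m inch '{"travel":[[2,2,0],[2,2,40],[2,2,80],[2,2,96],[-15,2,96],[-30,2,96],[-45,2,96],[-60,2,96],[-75,2,96],[-90,2,96],[-105,2,96],[-108,2,96]],"yaw":[0,0,0,0,0,0,0,0,0,0,0,0],"gripper":[0.61,0.61,0.61,0.61,0.61,0.61,0.61,0.61,0.61,0.61,0.61,0.61]}'
python3 - <<'E'
from h import *
o=r.get_obs();print("tool",sock(o["tool_pos"]))
f=optics.grab_frame("scene");cv2.imwrite("pics/s3.png",cv2.resize(f["pixels"][120:300,180:400],None,fx=3,fy=3))
E
```

```text
time: 9.02
tool_pos: [0.4539, -0.3184, 0.14]
tool_rot: [0.807, 0.591, -0.0, 0.0]
force: [0.1, 0.6, 1.1]
gripper_width: 0.609
gripper_force: 0.7
tool [-0.00074743 -0.07729971  0.14000036]
```

View pics/s3.png

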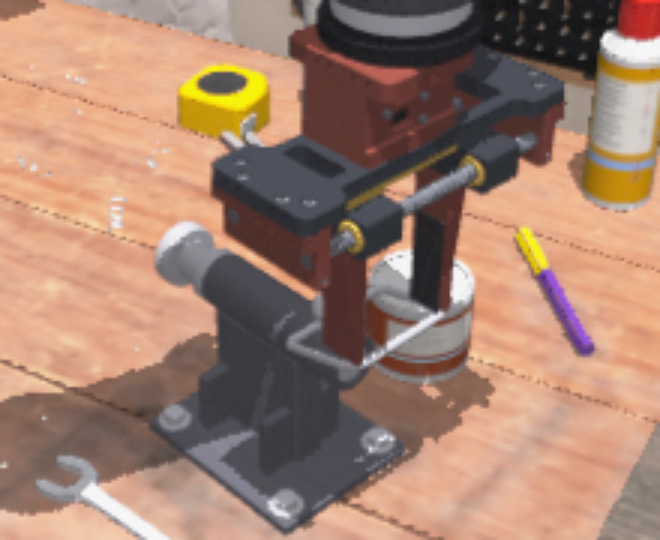

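The bail is nearly level past the open end, with its far bar running from (360,360) to (450,312) and the fingers on its legs. I'll press down, then push inward.

```bash
python3 -m inch '{"travel":[[0,0,12],[0,0,24],[0,0,36],[0,0,48],[0,0,60],[0,0,68],[0,0,68],[8,0,68],[14,0,68],[19,0,68],[23,0,68],[23,0,68]],"yaw":[0,0,0,0,0,0,0,0,0,0,0,0],"gripper":[0.61,0.61,0.61,0.61,0.61,0.61,0.61,0.61,0.61,0.61,0.61,0.61]}'
python3 -m inch '{"travel":[[2,0,0],[4,0,0],[5,0,0],[5,0,0]],"yaw":[0,0,0,0],"gripper":[0.61,0.61,0.61,0.61]}'
python3 - <<'E'
from h import *
o=r.get_obs();print("tool",sock(o["tool_pos"]))
f=optics.grab_frame("scene");cv2.imwrite("pics/s4.png",cv2.resize(f["pixels"][120:300,180:400],None,fx=3,fy=3))
E
```

```text
time: 10.58
tool_pos: [0.462, -0.2939, 0.0719]
tool_rot: [0.806, 0.592, 0.0, 0.0]
force: [-1.5, -1.2, -2.1]
gripper_width: 0.614
gripper_force: 0.8
time: 11.08
tool_pos: [0.462, -0.2934, 0.0719]
tool_rot: [0.807, 0.591, -0.001, 0.002]
force: [-4.3, -12.1, -1.6]
gripper_width: 0.607
gripper_force: 6.2
tool [-0.00043536 -0.05108424  0.07194787]
```

View pics/s4.png

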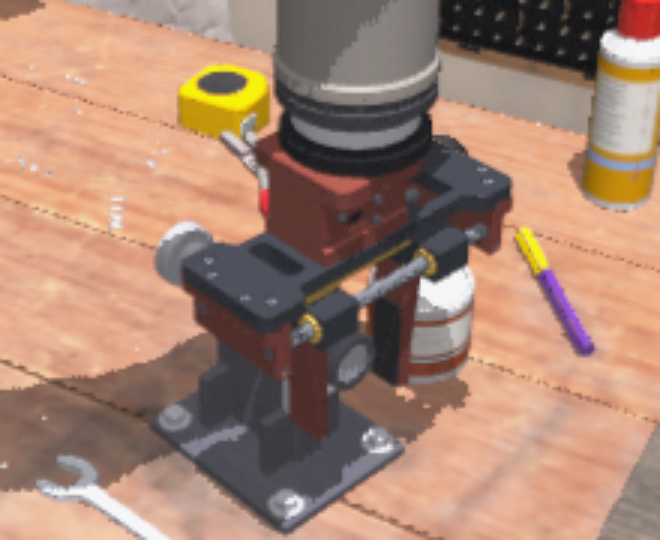

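It stopped at 13 N with the fingers astride the tube. I'll push a little harder, back off, rise, and look.

```bash
python3 -m inch '{"travel":[[3,0,0],[5,0,0],[5,0,0],[-10,0,0],[-40,0,0],[-60,0,-20],[-60,0,-80],[-80,0,-140],[-140,0,-160],[-200,0,-160]],"yaw":[0,0,0,0,0,0,0,0,0,0],"gripper":[0.61,0.61,0.61,0.61,0.61,0.61,0.61,0.61,0.61,0.61]}'
python3 - <<'E'
from h import *
for n in("scene","top"):
    f=optics.grab_frame(n);s=sock(cloud(f))
    if n=="scene": cv2.imwrite("pics/s5.png",cv2.resize(f["pixels"][160:300,190:350],None,fx=4,fy=4))
    b=s[(abs(abs(s[...,0])-.037)<.008)&(s[...,1]>-.11)&(s[...,1]<.03)&(s[...,2]>.06)&(s[...,2]<.2)]
    for q in b[np.argsort(b[:,2])][::max(1,len(b)//25)]: print(n,np.round(q,3))
    b=s[(abs(s[...,0])<.012)&(abs(s[...,1]+.039)<.012)&(s[...,2]>.12)]; print("pin",np.median(b,0) if len(b) else 0)
E
```

```text
time: 12.38
tool_pos: [0.4057, -0.4814, 0.2351]
tool_rot: [0.805, 0.593, 0.001, 0.003]
force: [0.6, -0.1, -0.7]
gripper_width: 0.61
gripper_force: 0.0
scene [-0.033 -0.04   0.075]
scene [ 0.03  -0.039  0.078]
scene [ 0.03 -0.04  0.08]
scene [ 0.035 -0.039  0.083]
scene [-0.036 -0.04   0.086]
scene [-0.04  -0.04   0.089]
scene [-0.039 -0.041  0.091]
scene [-0.039 -0.041  0.092]
scene [-0.037 -0.042  0.094]
scene [-0.039 -0.041  0.096]
scene [-0.037 -0.041  0.1  ]
scene [ 0.034 -0.037  0.101]
scene [ 0.034 -0.039  0.103]
scene [-0.037 -0.039  0.105]
scene [-0.037 -0.041  0.108]
scene [-0.037 -0.039  0.109]
scene [-0.037 -0.041  0.112]
scene [ 0.033 -0.038  0.114]
scene [-0.038 -0.038  0.116]
scene [ 0.035 -0.04   0.118]
scene [-0.038 -0.04   0.121]
scene [-0.035 -0.04   0.123]
scene [-0.034 -0.04   0.124]
scene [-0.035 -0.037  0.126]
scene [-0.031 -0.04   0.127]
scene [-0.034 -0.039  0.128]
pin [-0.004581   -0.04322903  0.13526842]
top [ 0.033 -0.037  0.076]
top [ 0.029 -0.035  0.077]
top [ 0.034 -0.034  0.078]
top [-0.032 -0.034  0.078]
top [ 0.03  -0.037  0.079]
top [-0.031 -0.036  0.08 ]
top [ 0.032 -0.034  0.081]
top [-0.034 -0.034  0.083]
top [ 0.035 -0.035  0.084]
top [-0.036 -0.034  0.093]
top [-0.033 -0.035  0.098]
top [ 0.036 -0.033  0.102]
top [ 0.039 -0.034  0.102]
top [ 0.036 -0.034  0.116]
top [-0.034 -0.034  0.116]
top [-0.036 -0.034  0.118]
top [ 0.037 -0.038  0.12 ]
top [ 0.039 -0.035  0.122]
top [ 0.037 -0.035  0.124]
top [-0.036 -0.036  0.124]
top [-0.031 -0.035  0.124]
top [ 0.035 -0.038  0.125]
top [-0.03  -0.039  0.125]
top [ 0.03  -0.037  0.125]
top [ 0.034 -0.033  0.125]
top [-0.033 -0.035  0.126]
top [ 0.029 -0.035  0.126]
top [-0.035 -0.038  0.127]
top [ 0.034 -0.035  0.127]
top [ 0.032 -0.036  0.129]
top [-0.03  -0.036  0.129]
top [ 0.031 -0.034  0.129]
top [-0.032 -0.037  0.13 ]
pin [ 0.00070324 -0.03686021  0.13525515]
```

View pics/s5.png

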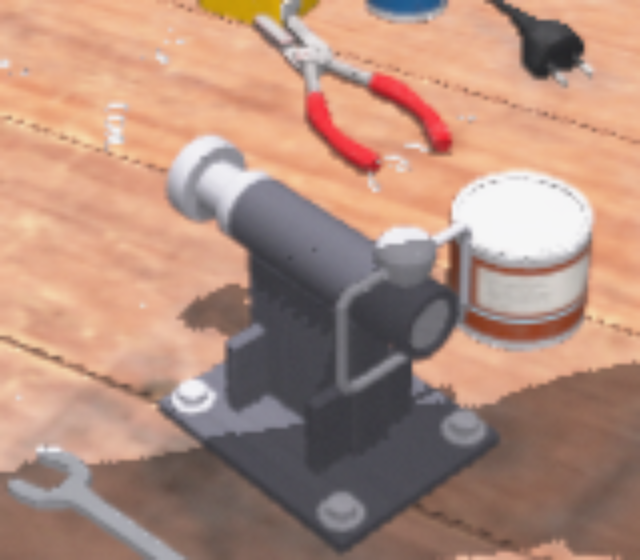

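The bar is home with its collar on the tube at (230,200), and the pin top is at 0.135 m. The bail hangs vertical round the tube, its legs level in y from z 0.125 to 0.075. The tin and spanner have not moved, so I'm handing it in.

```bash
python3 -c "
from plant import r
print(r.finish_job())"
```

```text
the job is handed in; nothing more can be done
None
```

The drawbar is fully home, the linchpin is pressed to its stop and the bail hangs straight down round the tube end; the tin and spanner look unmoved, and the job was handed in at about 12.5 s (no verdict was returned).

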